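# Switch on the repair bench supply with its key

## Robot

A 6-joint arm with a two-finger parallel gripper is mounted at the origin on the work surface. World frame = base frame: x ahead of the robot, y to its left, z up, the work surface at z = 0. Lengths are in m, angles in degrees, forces in N, time in s.
With the tool pointing down it reaches from about 0.25 to 0.725 m from the base axis. Payload 9.7 kg.
Tool frame: the origin (TCP) lies at the very end of the fingers, on their centre line; the grasp point (between the pads) lies 19 mm behind it; y points along the fingers, x is the direction in which the jaws open and shut, and the axes are right-handed (so a half turn about y gives the same grasp; the last joint's range is limited). The gripper opens to 85 mm and grips with 20 to 120 N. Pads are 22 mm wide; open, the fingers measure 114 mm over their backs; the gripper's body (76 mm by 85 mm) begins 54 mm behind the grasp point. The pads swing forward as they close: fully open they stand 13 mm farther back than shut.
Start: joints at [68.984, 4.979, 10.078, 95.1, 0, 90], TCP at [0.197, 0.513, 0.231] pointing down, gripper open.
Joint ranges: [-179.16, 179.16], [-48.56, 103.87], [-65.8, 70.77], [-126.05, 130.52], [-82.76, 87.17], [-180, 180]. Speed limits (degrees/s): [127.2, 127.2, 147.25, 180, 180, 180].

## Interface

Orientations are given as [roll, pitch, yaw] about the fixed x, y, z axes, in that order (R = Rz(yaw) Ry(pitch) Rx(roll)).
In Python, from workcell import bot gives the robot as it stands.
- The arm moves only by the shell command python3 -m jog 'ROWS' [FORCE]. ROWS is JSON, a list of rows, each a list of 7 numbers: the closure, from 0 (fully open) to 1 (shut), then the shift along the world's x, y, z in units of 25 mm (1.0 is 25 mm), then the turn, a rotation vector about the world's x, y, z in units of 5 degrees (1.0 is 5 degrees). A call has 1 to 5 rows; each row is the pose to reach, as a shift and turn from the pose commanded when the call began; what a row does not reach only later rows make up. A row lasts 1/10 s, in which the tool goes at most 50 mm and 8.59 degrees, less where a joint would pass 70% of its speed; a pose out of reach is approached as far as the arm can. A call with a gripper value outside its range is refused whole. The fingers move at their own pace and stop on an object; FORCE is the grip in N (left out, the last holds). Time passes only in rows, so rows that repeat a pose let the fingers close. It gives the time, the measured TCP pose, the force and the opening at its end, in the units of the state.
- bot.get_obs(): the state, without advancing time (a new reading comes with each control period).
- bot.camera(name): name is "scene" or "top" or "wrist"; returns (picture, depth): 420x560x3 uint8, red, green, blue; 420x560 float32, m along the optical axis (not along the pixel's ray), 0 where there is no reading.
- bot.camera_model(name): a dict with "fx", "fy", "cx", "cy" (pixels), "rvec" (rotation vector, rad) and "tvec" (3), from world to camera coordinates, as OpenCV has them; the wrist camera has in their place "tool_from_camera" (4x4, takes a point from camera to tool coordinates, whose origin is the TCP and whose axes are the tool frame's). Camera axes: x right, y down, z forward; pixel columns grow to the right and rows downward; lengths in m; the calibration is good to about 2 mm. A picture is of the moment at which its call begins: read the wrist's pose just before it. camera_model takes no time and is no camera call.
- bot.job_done(): hands the job in, once; it reports no verdict.
Trained networks look in the newest picture that a camera, given by its name, has taken for a name from the list of things; names that differ only in an ending like _2 or _b are one class to them, and where a whole thing is asked for, a point or a joint stands for the part that bears it (a point fixed in the world has none). Each returns a list of dicts, best first, with "conf" (0 to 1); they miss things now and then, are a little off and sometimes report something else, mostly with a low value. They report only what shows in the picture. A call takes as long as a camera call. They do not tell look-alikes from the thing itself.
- bot.regions_of(camera, label): "pixels" (420x560 bool, what is visible of it) and "point" ([row, column] in pixels, amid what is visible of it).
The state is a dict: "time": time; "q": joint angles; "qd": joint speeds; "joint_efforts": joint torques, N m; "ee_pos": TCP position; "tcp_rot": TCP orientation; "wrist_force": force on the tool from outside, world axes, zero at the start; "torque": the same for the moment, N m; "opening": finger opening in m.
Only numpy, scipy, OpenCV 4.12 (cv2) and the standard library are available. Lean on these libraries where they do the work, as an engineer would, in place of code of your own. Each camera call takes 0.05 s, during which the arm holds its last target. There are 200 camera calls.

## Task

Take the key with the flat square head (not the one with the round knob head) out of the wooden holder, push it fully home into the slot of the key cylinder on the grey supply console, and turn it clockwise (seen from above) as far as it goes. Then press the round start button on the console all the way down and let it come back up, only once the key is turned; leave the key standing in the cylinder, turned on. Leave the round-headed key in the holder and do not disturb the other things on the bench.

Things in the scene. Friction and masses are not known exactly. Their poses are not given: they have to be found in the camera images.
- key: Key to use: steel, 89 mm long, 110 g +-30 %, upright in a holder slot. Origin at the blade's tip, z up to the head, x along the blade's width. Blade 24 (x) x 9 (y) x 35 mm, last 3 mm narrower; shoulder disc radius 17 mm at z = 35 to 41 mm, lying on the holder's top; stem radius 7 mm; flat square head 38 (x) x 12 (y) mm at z = 53 to 89 mm. Works either way round (half a turn).
- key_bow (a point): Centre of the square head of that key, 71 mm from the blade's tip, same axes as key; the place to pinch, across the 12 mm thickness (y).
- round_key: A similar steel key to be left alone: its head is a round upright knob, radius 20 mm, 36 mm high, its blade 20 mm wide; it stands in the holder's other slot. Origin at the blade's tip, z up.
- holder: Fixed wooden block 190 x 70 x 45 mm high, long side along its x; origin at the centre of its underside. Two slots in its top at x = -45 and +45 mm, 38 mm deep, wide along x, about 1.5 mm clear of the key's blade on each side. Either key may stand in either slot.
- console: Fixed grey steel supply console, 200 (x) x 360 (y) x 60 mm high, origin at the centre of its underside. On its top: the key cylinder at x = 0, y = -90 mm, and the start button at x = 0, y = +60 mm.
- slot (a point): Centre of the slot's mouth on the flat top of the round steel key cylinder (radius 32 mm, in a fixed black sleeve of radius 38 mm, 2 mm lower), 105 mm above the bench. Turns with the cylinder: x along the slot's width, z up. Slot 26.5 x 11.5 mm, 38 mm deep, 3 mm bevel at the mouth. With the key home its shoulder lies on the cylinder and its tip is 35 mm below this point.
- key_cylinder (a joint): Turn of the key cylinder, rad, growing clockwise seen from above. 0 is off, the stop at 1.4 is on; it starts between 0 and 0.3 with no key in it. Stays where it is left (friction about 0.06 N m). The key has about 0.1 rad of play in the slot either way.
- start_button_top (a point): Centre of the top face of the round grey start button (radius 18 mm), about 84 mm above the bench when up; it is pressed straight down.
- start_button (a joint): Travel of the start button, m: 0 up, 0.008 fully down. Spring, starts to move at about 2 N, fully down takes 6 N, comes back up by itself.
- spool: Aluminium solder spool, radius 24 mm, 32 mm high, standing on the console's far left corner; bystander. Origin at its underside.
- screwdriver: Screwdriver with red handle lying along the near edge of the console's top, on the robot's side; bystander.
- pliers: Pliers with red handles lying on the bench; bystander.
- cleaner: White plastic bottle, radius 22 mm, 110 mm high; bystander.
- radio: Black hand radio 140 x 55 x 32 mm lying on its back with a stub aerial; bystander.
There are look-alikes about, which are no part of the job. What is shaped like the key but turquoise or yellow is not meant.

How it is judged:
By the outcome, as a careful person would: the job done as asked, in the order asked, and still so for the second after the job is handed in, with the robot touching nothing.
It also fails if it takes over 56 s, if anything falls off the work surface, if the arm or the gripper's body presses on something with over 40 N, if the wrist force passes 120 N, or if a joint passes its speed limit or range.

## Working session

There is one attempt and no reset: what is moved stays moved. The work goes in short steps, Python scripts to look and compute and a shell command to move; the robot and the scene stay as the last step left them, time stands still between calls to the robot, and variables do not carry over. Pictures are saved under pics/ and viewed, about 8 in all and at most 12, crops included, and the job is handed in when it is done.

```bash
ls; mkdir -p pics; cat > h.py <<'E'
import numpy as np, cv2
from workcell import bot
from scipy.spatial.transform import Rotation as R
def pts(cam, depth, obs=None):
    m=bot.camera_model(cam); v,u=np.mgrid[:420,:560]
    P=np.stack([(u-m['cx'])/m['fx']*depth,(v-m['cy'])/m['fy']*depth,depth],-1)
    if 'rvec' in m:
        Rm=cv2.Rodrigues(np.array(m['rvec'],float))[0]; return (P-np.array(m['tvec']).ravel())@Rm
    T=np.array(m['tool_from_camera']); P=P@T[:3,:3].T+T[:3,3]
    Rt=R.from_euler('xyz',obs['tcp_rot'],degrees=True).as_matrix()
    return P@Rt.T+np.array(obs['ee_pos'])
def look(cam,name=None,z=1):
    o=bot.get_obs(); im,d=bot.camera(cam); P=pts(cam,d,o)
    np.savez('pics/%s.npz'%cam,im=im,P=P,d=d)
    if name: cv2.imwrite('pics/'+name,im[:,:,::-1])
    return im,d,P
E
python3 - <<'E'
from h import *
o=bot.get_obs(); print(o)
ims=[]
for c in('scene','top'):
    im,d,P=look(c,c+'0.png')
    for l in('key','round_key','holder','console','slot','start_button_top','spool','screwdriver','pliers','cleaner','radio'):
        for r in bot.regions_of(c,l)[:3]:
            p=P[r['pixels']&(d>0)]
            print(c,l,round(r['conf'],2),np.round(r['point']),len(p),np.round(np.median(p,0),3) if len(p) else'', np.round(np.percentile(p,98,axis=0),3) if len(p) else '')
E
```

```text
pics
{'time': 0.0, 'q': array([6.89863523e+01, 5.00983852e+00, 1.00341107e+01, 9.50995074e+01,
       4.16423900e-04, 8.99997021e+01]), 'qd': array([ 0.09319759,  0.01518192, -0.02408567, -0.06561815,  0.06503193,
        0.09085955]), 'joint_efforts': array([-1.99059614e-03, -5.20383453e+01,  4.64807332e+01,  1.61991525e-02,
       -8.95467406e-05,  1.96096016e-05]), 'ee_pos': array([0.19713931, 0.51320581, 0.2305921 ]), 'tcp_rot': array([-8.99995832e+01,  7.52352419e-02,  6.89866502e+01]), 'wrist_force': array([ 0.16699085, -0.24161313,  0.06874921]), 'torque': array([-0.00113004,  0.02433247, -0.02268253]), 'opening': 0.08572495390182336}
scene key 0.61 [174. 175.] 278 [ 0.516 -0.332  0.058] [ 0.527 -0.315  0.092]
scene key 0.52 [208. 260.] 268 [ 0.612 -0.095  0.066] [ 0.622 -0.078  0.093]
scene key 0.51 [238. 200.] 229 [ 0.705 -0.244  0.068] [ 0.715 -0.228  0.092]
scene round_key 0.66 [170. 229.] 296 [ 0.514 -0.199  0.096] [ 0.525 -0.182  0.103]
scene holder 0.84 [199. 218.] 1641 [ 0.57  -0.209  0.044] [ 0.644 -0.158  0.05 ]
scene console 0.59 [210. 380.] 10072 [0.59  0.193 0.061
[... 1321 characters left out ...]
4 0.276 0.088]
top spool 0.77 [222. 124.] 294 [0.606 0.347 0.09 ] [0.627 0.371 0.097]
top spool 0.7 [260. 333.] 206 [ 0.503 -0.2    0.097] [ 0.522 -0.184  0.103]
top spool 0.21 [245. 333.] 1523 [ 0.549 -0.214  0.044] [ 0.635 -0.163  0.05 ]
top screwdriver 0.84 [270. 173.] 516 [0.483 0.209 0.08 ] [0.504 0.335 0.088]
top pliers 0.61 [304. 414.] 778 [ 0.381 -0.432  0.013] [ 0.482 -0.384  0.02 ]
top pliers 0.58 [227. 343.] 139 [ 0.586 -0.228  0.081] [ 0.602 -0.216  0.102]
top cleaner 0.54 [154. 267.] 264 [ 0.781 -0.035  0.074] [ 0.806 -0.016  0.111]
top radio 0.95 [193. 409.] 1261 [ 0.673 -0.42   0.03 ] [ 0.74  -0.343  0.037]
top radio 0.47 [242. 157.] 155 [0.551 0.259 0.082] [0.567 0.276 0.088]
```

```bash
python3 - <<'E'
from h import *
a=cv2.imread('pics/scene0.png')[110:310,100:480]; b=cv2.imread('pics/top0.png')[140:320,100:440]
a=cv2.resize(a,(800,421),interpolation=cv2.INTER_CUBIC)
cv2.imwrite('pics/v1.png',a); cv2.imwrite('pics/v2.png',cv2.resize(b,(800,424),interpolation=cv2.INTER_CUBIC))
E
```

```text
(no output)
```

View pics/v1.png

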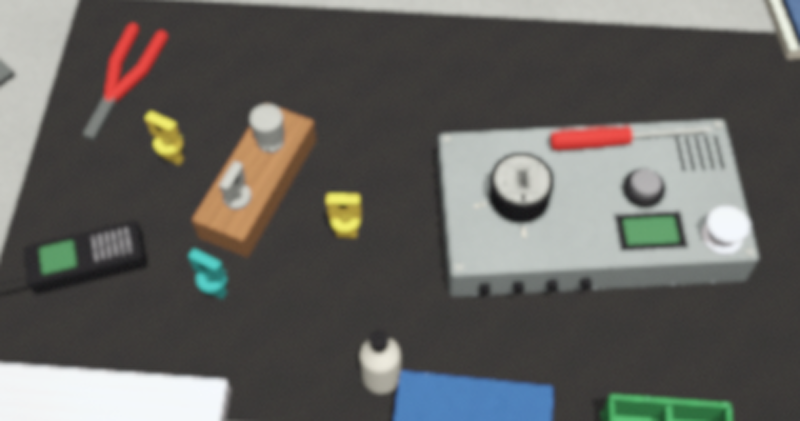

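View pics/v2.png

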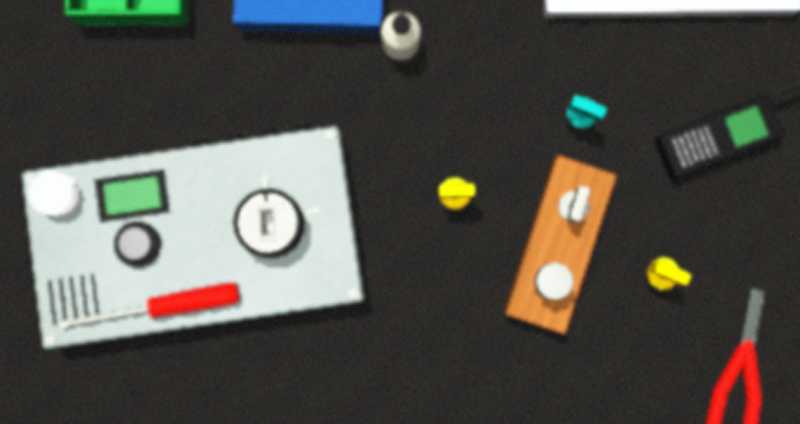

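The steel square-headed key (top crop 575,203, i.e. full image ~(345,227)) stands in the holder. The round knob is at crop (555,280). The turquoise (585,112) and yellow (457,192; 668,272) look-alikes stand on the bench and are not meant. Next I measure the axes.

```bash
python3 - <<'E'
from h import *
def rect(q): 
    c,s,a=cv2.minAreaRect((q[:,:2]*1000).astype(np.float32)); return np.round(c,1),np.round(s,1),round(a,1)
for c in('scene','top'):
    z=np.load(f'pics/{c}.npz'); P=z['P'].reshape(-1,3); im=z['im'].reshape(-1,3).astype(int)
    near=lambda x,y,r:(np.hypot(P[:,0]-x,P[:,1]-y)<r)
    w=(abs(P[:,2]-.045)<.004)&near(.56,-.21,.13)&(im[:,0]-im[:,2]>40)&(im[:,1]<im[:,0]*.85)
    print(c,'holder',rect(P[w]))
    k=near(.59,-.225,.045)&(P[:,2]>.07); q=P[k]; print('key',k.sum(),q.mean(0).round(4),rect(q)); t=q[q[:,2]>.093]; print('top',len(t),t.mean(0).round(4),rect(t))
    k=near(.51,-.2,.03)&(P[:,2]>.09);print('rk',P[k].mean(0).round(4))
    k=near(.572,.113,.045)&(P[:,2]>.1);print('cyl',P[k].mean(0).round(4),rect(P[k]))
    k=near(.555,.26,.03)&(P[:,2]>.078);print('btn',P[k].mean(0).round(4),rect(P[k]))
    k=near(.57,.2,.25)&(abs(P[:,2]-.06)<.004)&(P[:,1]>0);print('con',rect(P[k]))
    k=near(.572,.113,.022)&(P[:,2]>.05);m=k&(im.sum(1)<300);print('dark',m.sum(),P[m].mean(0).round(4),rect(P[m]))
E
python3 -c "
from h import *
print(bot.camera_model('wrist'))"
```

```text
scene holder (array([ 547.5, -216.3]), array([ 72. , 191.6]), 70.5)
key 140 [ 0.594  -0.23    0.0909] (array([ 591.5, -231.1]), array([14.1, 39.2]), 69.3)
top 77 [ 0.5922 -0.2309  0.0986] (array([ 591.3, -231.2]), array([13.9, 38.1]), 70.4)
rk [ 0.5078 -0.2004  0.099 ]
cyl [0.5755 0.1117 0.1046] (array([574.3, 112.3]), array([74.5, 75. ]), 45.3)
btn [0.5556 0.2599 0.0839] (array([554.9, 260.2]), array([35.7, 35.2]), 14.1)
con (array([639.2, 211.4]), array([358.8, 359.6]), 7.7)
dark 0 [nan nan nan] (array([0., 0.]), array([0., 0.]), 0.0)
top holder (array([ 553.4, -212.5]), array([197.1, 183.2]), 27.4)
key 88 [ 0.5872 -0.2306  0.0936] (array([ 587.6, -231.7]), array([12.4, 38.7]), 70.5)
top 62 [ 0.588  -0.2319  0.0977] (array([ 588. , -231.8]), array([12.4, 37.9]), 70.5)
rk [ 0.5029 -0.2018  0.0975]
cyl [0.5712 0.1115 0.1035] (array([570.4, 111.1]), array([72.1, 74.5]), 89.7)
btn [0.5504 0.2593 0.0828] (array([550.3, 259.1]), array([33.4, 34.1]), 63.3)
con (array([638.5, 211.1]), array([360.5, 359.4]), 7.7)
dark 0 [nan nan nan] (array([0., 0.]), array([0., 0.]), 0.0)
{'fx': 319.02667242916084, 'fy': 319.02667242916084, 'cx': 279.6947532982618, 'cy': 209.264190602136, 'tool_from_camera': array([[ 9.99999784e-01, -2.51672369e-04,  6.07690268e-04,
        -1.61500638e-04],
       [-6.56104267e-04, -3.16490235e-01,  9.48595541e-01,
        -1.42415957e-01],
       [-4.64072513e-05, -9.48595735e-01, -3.16490332e-01,
         8.13564211e-02],
       [ 0.00000000e+00,  0.00000000e+00,  0.00000000e+00,
         1.00000000e+00]])}<stdin>:14: RuntimeWarning: Mean of empty slice.
  ret = um.true_divide(
```

```bash
J="python3 -m jog"
$J '[[0,5,-5.3,0,0,0,0],[0,5,-5.3,0,0,0,0],[0,5,-5.3,0,0,0,0],[0,5,-5.3,0,0,0,0]]' 
$J '[[0,5,-5.3,0,0,0,0],[0,5,-5.3,0,0,0,0],[0,5,-5.3,0,0,0,0],[0,5,-5.3,0,0,0,0]]'
$J '[[0,5,-5.4,0,0,0,0],[0,5,-5.4,0,0,0,0],[0,5,-5.4,0,0,0,0],[0,5,-5.4,0,0,0,0],[0,5,-5.4,0,0,0,0]]'
python3 - <<'E'
from h import *
o=bot.get_obs(); print(o['time'],o['ee_pos'],o['tcp_rot'],o['q'].round(1))
im,d,P=look('wrist','w1.png')
for l in('slot','start_button_top'):
    for r in bot.regions_of('wrist',l)[:2]:
        p=P[r['pixels']&(d>0)]; print(l,r['conf'],r['point'],np.median(p,0).round(4))
Q=P.reshape(-1,3)
for n,(x,y,zz,r) in dict(cyl=(.572,.112,.1025,.05),btn=(.553,.26,.08,.03)).items():
    k=(np.hypot(Q[:,0]-x,Q[:,1]-y)<r)&(Q[:,2]>zz)&(Q[:,2]<zz+.01)
    if k.sum()>5: print(n,k.sum(),np.median(Q[k],0).round(4),cv2.minEnclosingCircle((Q[k,:2]*1000).astype(np.float32)))
k=(np.hypot(Q[:,0]-.572,Q[:,1]-.112)<.022); zz=Q[k,2]; print(np.percentile(zz,[1,5,20,50,90]).round(4))
cv2.imwrite('pics/v3.png',cv2.resize(im[:,:,::-1],None,fx=1.4,fy=1.4))
E
```

```text
time: 1.6
ee_pos: [0.3237, 0.3788, 0.2315]
tcp_rot: [-90.0, -0.0, 68.9]
wrist_force: [0.3, 0.6, -0.7]
opening: 0.0856
time: 2.0
ee_pos: [0.4489, 0.246, 0.2314]
tcp_rot: [-90.0, -0.0, 68.9]
wrist_force: [0.2, 0.7, 0.0]
opening: 0.0854
time: 2.5
ee_pos: [0.5743, 0.1102, 0.2302]
tcp_rot: [-90.0, 0.1, 68.7]
wrist_force: [0.2, 0.8, 0.5]
opening: 0.0852
2.5 [0.57430574 0.11017915 0.23015741] [-8.99735964e+01  6.14795988e-02  6.87469763e+01] [10.9  9.9 15.4 95.6 -0.  32.1]
slot 0.78 [197.9, 278.0] [0.5726 0.1103 0.104 ]
start_button_top 0.56 [109.9, 427.9] [0.5518 0.257  0.0837]
start_button_top 0.36 [304.5, 10.5] [ 0.5917 -0.2268  0.0517]
cyl 4135 [0.5713 0.1117 0.104 ] ((572.92724609375, 110.84669494628906), 37.644649505615234)
btn 1377 [0.5522 0.2582 0.0838] ((552.5733032226562, 258.8580322265625), 17.869869232177734)
[0.0669 0.1019 0.1053 0.3096 0.316 ]
```

View pics/v3.png

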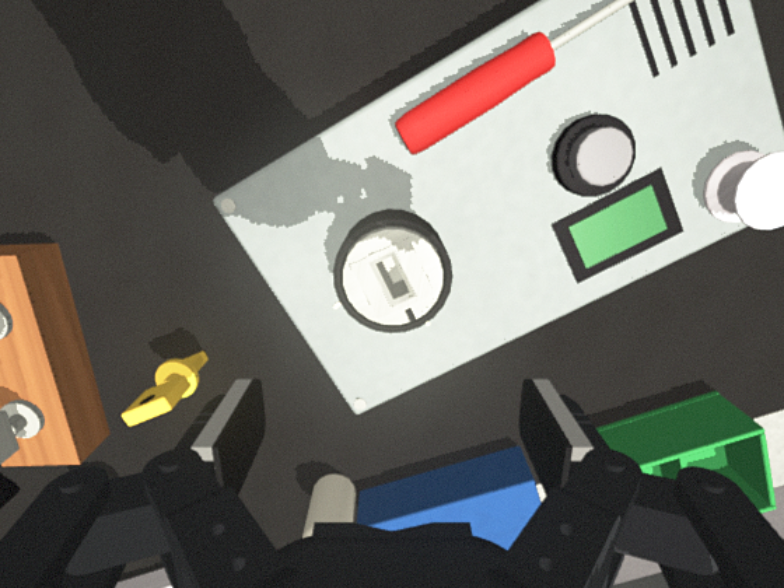

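```bash
python3 - <<'E'
from h import *
o=bot.get_obs(); m=bot.camera_model('wrist'); T=np.array(m['tool_from_camera'])
Rt=R.from_euler('xyz',o['tcp_rot'],degrees=True).as_matrix()
im=cv2.imread('pics/w1.png')
# view: right=+x, up=+y ; 0.1 mm/px, 80mm
cx,cy=.5725,.1107; n=600; s=.0001334
u,v=np.meshgrid((np.arange(n)-n/2)*s+cx,-(np.arange(n)-n/2)*s+cy)
W=np.stack([u,v,np.full_like(u,.105)],-1)
C=((W-o['ee_pos'])@Rt-T[:3,3])@T[:3,:3]
mx=(C[...,0]/C[...,2]*m['fx']+m['cx']).astype(np.float32); my=(C[...,1]/C[...,2]*m['fy']+m['cy']).astype(np.float32)
r=cv2.remap(im,mx,my,cv2.INTER_CUBIC); cv2.imwrite('pics/rect_raw.png',r)
for a in range(0,n,75): cv2.line(r,(a,0),(a,n),(0,0,255) if a==300 else (255,120,0),1); cv2.line(r,(0,a),(n,a),(0,0,255) if a==300 else (255,120,0),1)
cv2.imwrite('pics/v4.png',r)
E
```

```text
(no output)
```

View pics/v4.png

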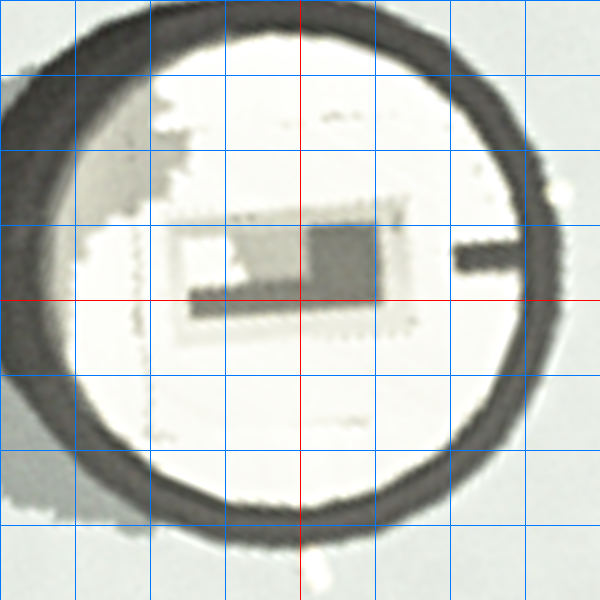

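```bash
cat >> h.py <<'E'
def rectify(im,o,cx,cy,z,n=600,s=.0001334):
    m=bot.camera_model('wrist'); T=np.array(m['tool_from_camera'])
    Rt=R.from_euler('xyz',o['tcp_rot'],degrees=True).as_matrix()
    u,v=np.meshgrid((np.arange(n)-n/2)*s+cx,-(np.arange(n)-n/2)*s+cy)
    C=((np.stack([u,v,np.full_like(u,z)],-1)-o['ee_pos'])@Rt-T[:3,3])@T[:3,:3]
    mx=(C[...,0]/C[...,2]*m['fx']+m['cx']).astype(np.float32); my=(C[...,1]/C[...,2]*m['fy']+m['cy']).astype(np.float32)
    return cv2.remap(im,mx,my,cv2.INTER_CUBIC)
E
python3 - <<'E'
from h import *
o=bot.get_obs(); print(o['time'],o['ee_pos'],o['tcp_rot'],o['qd'].round(2))
im,d,P=look('wrist'); print(bot.get_obs()['ee_pos'])
r=rectify(im[:,:,::-1],o,.5725,.1107,.105); g=cv2.cvtColor(r,cv2.COLOR_BGR2GRAY)
# disc: fill ring's inside
b=(g<130).astype(np.uint8); 
ff=cv2.morphologyEx(b,cv2.MORPH_CLOSE,np.ones((9,9),np.uint8))
cs,_=cv2.findContours(1-ff,cv2.RETR_LIST,cv2.CHAIN_APPROX_NONE)
w=lambda c:((c[0]-300)*.0001334+.5725,-(c[1]-300)*.0001334+.1107)
for c in cs:
    A=cv2.contourArea(c)
    if 60000<A<260000: (c0,r0)=cv2.minEnclosingCircle(cv2.convexHull(c)); e=cv2.fitEllipse(cv2.convexHull(c)); print('disc',A,w(c0),r0*.1334,w(e[0]),e[1])
Q=P.reshape(-1,3); k=(np.hypot(Q[:,0]-.572,Q[:,1]-.112)<.035)&(Q[:,2]>.1)&(Q[:,2]<.11); print('z',np.median(Q[k,2]),Q[k].mean(0))
B=(np.hypot(Q[:,0]-.553,Q[:,1]-.259)<.03)&(Q[:,2]>.08)&(Q[:,2]<.09); print('btn',Q[B].mean(0),cv2.minEnclosingCircle((Q[B,:2]*1000).astype(np.float32)))
r=cv2.convertScaleAbs(r,alpha=1)
for a in (150,300,450): cv2.line(r,(a,0),(a,600),(0,0,255),1); cv2.line(r,(0,a),(600,a),(0,0,255),1)
cv2.imwrite('pics/v5.png',r)
E
```

```text
2.65 [0.57199176 0.11359488 0.23117594] [-8.99693039e+01  2.00706674e-03  6.89660379e+01] [ 1.31 -0.81 -0.42  0.03 -0.   -0.03]
[0.57179214 0.11401998 0.23139827]
disc 175745.0 (0.5722305334655762, 0.11127092333984376) 32.19154752807617 (0.5723907779357911, 0.11132963594970703) (475.94317626953125, 479.6799621582031)Traceback (most recent call last):
  File "<stdin>", line 12, in <module>
cv2.error: OpenCV(4.12.0) /io/opencv/modules/imgproc/src/shapedescr.cpp:361: error: (-201:Incorrect size of input array) There should be at least 5 points to fit the ellipse in function 'fitEllipseNoDirect'
```

```bash
J="python3 -m jog"
$J '[[0,0.4,-7,0,0,0,0.28],[0,0.4,-7,0,0,0,0.28],[0,0.4,-7,0,0,0,0.28],[0,0.4,-7,0,0,0,0.28]]' >/dev/null
$J '[[0,0.35,-6.8,0,0,0,0],[0,0.35,-6.8,0,0,0,0],[0,0.35,-6.8,0,0,0,0],[0,0.35,-6.8,0,0,0,0],[0,0.35,-6.8,0,0,0,0]]'
$J '[[0,0,0,0,0,0,0],[0,0,0,0,0,0,0]]'
python3 - <<'E'
from h import *
o=bot.get_obs(); print(o['time'],o['ee_pos'],o['tcp_rot'],o['q'].round(1),o['qd'].round(2))
im,d,P=look('wrist','w2.png')
for r in bot.regions_of('wrist','key')[:4]:
    p=P[r['pixels']&(d>0)]; print(r['conf'],r['point'],np.median(p,0).round(4))
Q=P.reshape(-1,3); k=(np.hypot(Q[:,0]-.59,Q[:,1]+.231)<.04)&(Q[:,2]>.094)&(Q[:,2]<.11); q=Q[k]
print(k.sum(),q.mean(0).round(4),cv2.minAreaRect((q[:,:2]*1000).astype(np.float32)))
r=rectify(im[:,:,::-1],o,.59,-.231,.099)
for a in (150,300,450): cv2.line(r,(a,0),(a,600),(0,0,255),1); cv2.line(r,(0,a),(600,a),(0,0,255),1)
cv2.imwrite('pics/v5.png',r)
E
```

```text
time: 3.6
ee_pos: [0.5908, -0.233, 0.231]
tcp_rot: [-90.0, 0.0, 70.3]
wrist_force: [0.1, 0.6, -0.7]
opening: 0.0856
time: 3.8
ee_pos: [0.5912, -0.2297, 0.2317]
tcp_rot: [-90.0, -0.0, 70.5]
wrist_force: [0.5, -0.1, 0.4]
opening: 0.0855
3.8 [ 0.59119477 -0.22973817  0.23167768] [-9.00144705e+01 -1.68953410e-02  7.04967901e+01] [-21.2  17.1  24.2  97.    0.   -1.7] [ 0.13 -0.05  0.07 -0.01 -0.14 -0.17]
0.92 [148.5, 151.8] [ 0.5109 -0.3297  0.0744]
0.89 [280.5, 298.3] [ 0.6942 -0.2458  0.0677]
0.76 [156.7, 413.8] [ 0.6021 -0.1007  0.0745]
0.65 [188.6, 278.8] [ 0.5878 -0.2314  0.0883]
533 [ 0.5892 -0.2325  0.0986] ((589.8596801757812, -232.251708984375), (11.786169052124023, 37.687931060791016), 69.90756225585938)
```

View pics/v5.png

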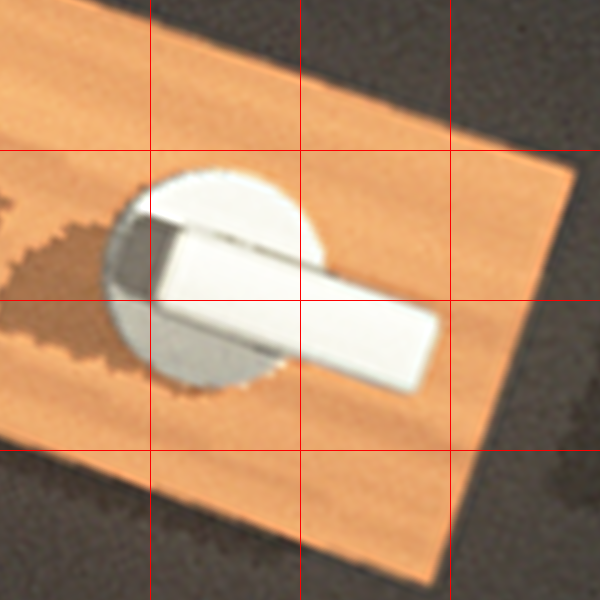

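The wrist crop shows a plain steel flat rectangular head (38x12 mm, centre at px (298,309) → 0.5897, −0.2322). It stands in the wooden holder, with its long axis at −19.3°. This is the right key, so I descend and grasp it.

```bash
J="python3 -m jog"
$J '[[0,-0.06,-0.1,-2,0,0,0],[0,-0.06,-0.1,-4,0,0,0],[0,-0.06,-0.1,-5,0,0,0],[0,-0.06,-0.1,-5,0,0,0]]' 60
$J '[[0.3,0,0,-1,0,0,0],[0.3,0,0,-1.7,0,0,0],[0.3,0,0,-1.7,0,0,0],[0.3,0,0,-1.7,0,0,0]]'
$J '[[1,0,0,0,0,0,0],[1,0,0,0,0,0,0],[1,0,0,0,0,0,0],[1,0,0,0,0,0,0],[1,0,0,0,0,0,0]]' 60
$J '[[1,0,0,0,0,0,0],[1,0,0,0,0,0,0],[1,0,0,0,0,0,0]]'
```

```text
time: 4.3
ee_pos: [0.5875, -0.2322, 0.1021]
tcp_rot: [-89.6, -0.0, 70.5]
wrist_force: [-0.2, -0.5, 1.2]
opening: 0.0853
time: 4.7
ee_pos: [0.5903, -0.2339, 0.0659]
tcp_rot: [-90.1, 0.0, 70.4]
wrist_force: [0.2, 0.5, 0.1]
opening: 0.0595
time: 5.2
ee_pos: [0.5899, -0.2342, 0.0646]
tcp_rot: [-90.1, -0.0, 70.4]
wrist_force: [-1.1, 1.6, 5.3]
opening: 0.0113
time: 5.5
ee_pos: [0.5899, -0.2342, 0.0647]
tcp_rot: [-90.1, -0.0, 70.4]
wrist_force: [-0.3, 1.1, 5.3]
opening: 0.0112
```

```bash
J="python3 -m jog"
$J '[[1,0,0,0.4,0,0,0],[1,0,0,0.8,0,0,0],[1,0,0,1.2,0,0,0],[1,0,0,1.6,0,0,0],[1,0,0,2.0,0,0,0]]'
$J '[[1,0,0,1,0,0,0],[1,0,0,2,0,0,0],[1,0,0,3,0,0,0],[1,0,0,3.2,0,0,0],[1,0,0,3.2,0,0,0]]'
$J '[[1,-0.2,3,0,0,0,1],[1,-0.3,6.9,0,0,0,2],[1,-0.3,6.9,0,0,0,3],[1,-0.3,6.9,0,0,0,3],[1,-0.3,6.9,0,0,0,3]]'
python3 - <<'E'
from h import *
o=bot.get_obs(); print(o['time'],o['ee_pos'],o['tcp_rot'],o['q'].round(1),o['opening'])
im,d,P=look('wrist','w3.png')
cv2.imwrite('pics/v6.png',cv2.resize(im[:,:,::-1],None,fx=1.4,fy=1.4))
E
```

```text
time: 6.0
ee_pos: [0.5896, -0.2342, 0.1149]
tcp_rot: [-90.0, 0.0, 70.4]
wrist_force: [-1.1, 0.6, -1.3]
opening: 0.0111
time: 6.5
ee_pos: [0.5899, -0.2343, 0.1946]
tcp_rot: [-90.1, 0.0, 70.4]
wrist_force: [-0.2, 0.3, -1.3]
opening: 0.0112
time: 7.0
ee_pos: [0.5813, -0.0585, 0.1922]
tcp_rot: [-89.9, -0.0, 85.6]
wrist_force: [0.6, -0.6, -0.8]
opening: 0.0111
7.0 [ 0.58131171 -0.05854329  0.19222479] [-8.98754584e+01 -3.06608445e-02  8.55967581e+01] [-5.8  9.2 10.4 91.3  0.  -1.4] 0.01106183204034995
```

View pics/v6.png

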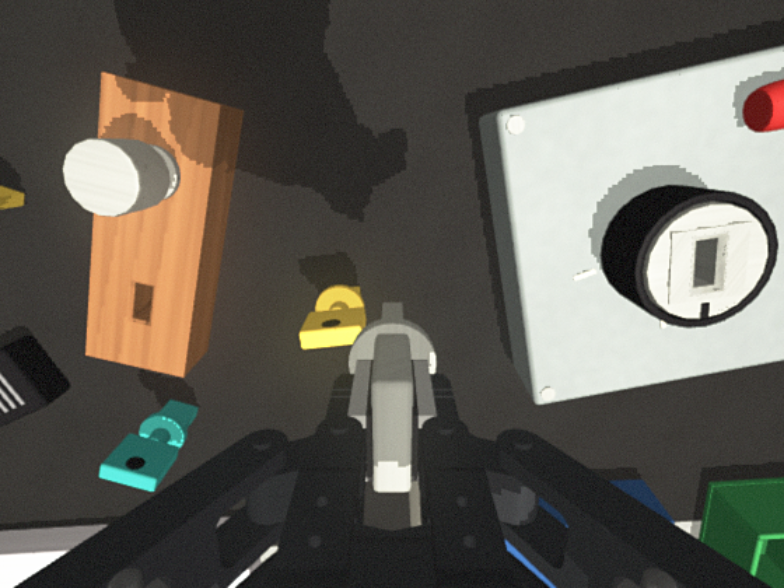

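```bash
python3 - <<'E'
from h import *
o=bot.get_obs(); print(o['time'],o['ee_pos'],o['tcp_rot'])
im,d,P=look('wrist'); Rt=R.from_euler('xyz',o['tcp_rot'],degrees=True).as_matrix()
t=((P-o['ee_pos'])@Rt)
m=(d>0)&(abs(t[...,0])<.025)&(t[...,1]>-.045)&(t[...,1]<.075)&(abs(t[...,2])<.03)
for lo in np.arange(-.045,.075,.006):
    s=t[m&(t[...,1]>=lo)&(t[...,1]<lo+.006)]
    if len(s)>8: print(round(lo,3),len(s),(np.percentile(s[:,0],[2,98])*1e3).round(1),(np.percentile(s[:,2],[2,50,98])*1e3).round(1))
r=rectify(im[:,:,::-1],o,.5723,.1113,.105); g=cv2.cvtColor(r,cv2.COLOR_BGR2GRAY)
ring=cv2.morphologyEx((g<130).astype(np.uint8),cv2.MORPH_OPEN,np.ones((5,5),np.uint8))
cs,_=cv2.findContours(ring,cv2.RETR_LIST,cv2.CHAIN_APPROX_NONE)
for c in cs:
    if cv2.contourArea(c)>400: (x,y),s,a=cv2.minAreaRect(c); print(cv2.contourArea(c),((x-300)*.1334+572.3,-(y-300)*.1334+111.3),np.array(s)*.1334,a)
cv2.imwrite('pics/v7.png',r)
E
```

```text
7.05 [ 0.58146341 -0.0601568   0.19229332] [-8.98852141e+01  1.50301528e-03  8.55247987e+01]
-0.045 707 [-24.1  24. ] [-5.4 11.6 13.7]
-0.039 2879 [-10.    9.4] [-16.5   3.9  18.5]
-0.033 768 [-18.7  18.4] [-14.1  10.9  19.7]
-0.027 624 [-18.7  18.2] [ 6.4 10.8 19.7]
-0.021 547 [-18.6  18.1] [ 6.2 10.8 19.6]
-0.015 477 [-18.6  18.3] [ 6.3 10.8 19.7]
-0.009 327 [-16.8  16.5] [ 6.5 11.  19.6]
-0.003 66 [-6.   5.4] [16.9 19.1 19.7]
0.009 872 [-16.2  15.9] [-2.2  8.4 16.8]
0.015 192 [-15.8  15.5] [ 3.8 15.2 17.4]
0.027 9 [-3.9  4.1] [12.  12.3 12.6]
0.033 55 [-4.1  4.3] [11.9 12.3 12.8]
0.039 51 [-4.2  3.9] [11.8 12.1 12.7]
0.045 43 [-4.3  3.9] [11.8 12.2 12.6]
15068.5 (572.0803427001953, 108.76761871948241) [10.9994891  25.49936848] 85.84036254882812
173448.5 (572.6217672485351, 109.53981044921875) [62.91098079 63.16949621] 40.23635482788086
268179.0 (570.6324999999999, 108.6987) [74.5706 76.705 ] 90.0
17627.0 (560.160595928955, 145.85060101776122) [55.76119186 10.93879796] 0.0
```

View pics/v7.png

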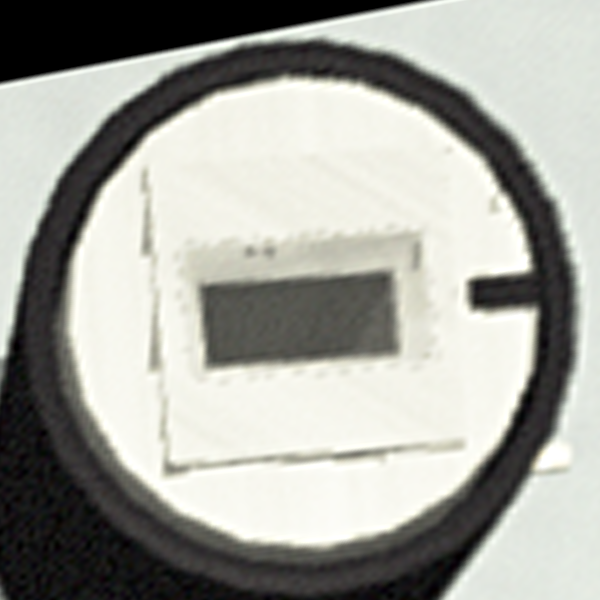

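```bash
J="python3 -m jog"
$J '[[1,-0.1,2,0,0,0,0.9],[1,-0.2,4,0,0,0,1.76],[1,-0.3,6,0,0,0,1.76],[1,-0.35,6.9,0,0,0,1.76],[1,-0.35,6.9,0,0,0,1.76]]'
$J '[[1,0,0,0,0,0,0],[1,0,0,0,0,0,0],[1,0,0,0,0,0,0]]'
python3 - <<'E'
from h import *
o=bot.get_obs(); print(o['time'],o['ee_pos'],o['tcp_rot'],o['q'].round(1),o['wrist_force'])
im,d,P=look('wrist')
cv2.imwrite('pics/v8.png',cv2.resize(im[130:330,160:400,::-1],None,fx=3,fy=3,interpolation=cv2.INTER_CUBIC))
r=rectify(im[:,:,::-1],o,.5725,.1107,.105); g=cv2.cvtColor(r,cv2.COLOR_BGR2GRAY)
ring=(g<130).astype(np.uint8)
cs,_=cv2.findContours(ring,cv2.RETR_LIST,cv2.CHAIN_APPROX_NONE)
for c in cs:
    A=cv2.contourArea(c)
    if A>3000:
        e=cv2.fitEllipse(cv2.convexHull(c)); print(A,((e[0][0]-300)*.1334+572.5,-(e[0][1]-300)*.1334+110.7),np.array(e[1])*.1334)
E
```

```text
time: 7.6
ee_pos: [0.5731, 0.1125, 0.1927]
tcp_rot: [-89.9, -0.0, 94.3]
wrist_force: [-0.6, -0.8, -0.8]
opening: 0.0112
time: 7.9
ee_pos: [0.5735, 0.1094, 0.1936]
tcp_rot: [-90.0, 0.0, 94.1]
wrist_force: [-0.2, 0.1, 0.3]
opening: 0.0115
7.9 [0.5734795  0.10941329 0.19359754] [-8.99872028e+01  1.22124940e-02  9.40644522e+01] [10.8  9.1 10.4 91.3 -0.   6.7] [-0.15939514  0.10984725  0.30387963]
23179.5 (611.947423815918, 112.35566954345704) [39.03898402 40.30743206]
138141.0 (572.0704966186523, 110.93280677490235) [63.52616453 63.82015911]
211515.5 (569.8668155761719, 110.57050006103516) [73.18291106 81.60027682]
```

View pics/v8.png

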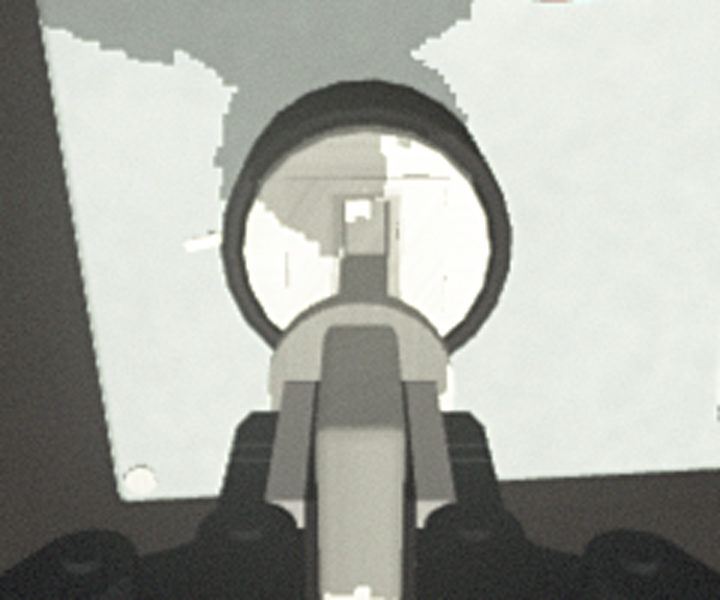

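```bash
J="python3 -m jog"
$J '[[1,-0.03,0.06,-0.4,0,0,0],[1,-0.03,0.06,-0.8,0,0,0],[1,-0.03,0.06,-1.2,0,0,0],[1,-0.03,0.06,-1.2,0,0,0],[1,-0.03,0.06,-1.2,0,0,0]]'
$J '[[1,0,0,-0.1,0,0,0],[1,0,0,-0.2,0,0,0],[1,0,0,-0.3,0,0,0],[1,0,0,-0.4,0,0,0],[1,0,0,-0.4,0,0,0]]'
```

```text
time: 8.45
ee_pos: [0.5722, 0.1124, 0.1633]
tcp_rot: [-90.0, 0.0, 94.2]
wrist_force: [0.0, -0.5, -1.5]
opening: 0.0113
time: 8.95
ee_pos: [0.5725, 0.1122, 0.1535]
tcp_rot: [-90.0, 0.0, 94.2]
wrist_force: [0.7, -1.3, -0.3]
opening: 0.0112
```

```bash
J="python3 -m jog"
$J '[[1,0,-0.03,-0.12,0,0,0],[1,0,-0.03,-0.24,0,0,0],[1,0,-0.03,-0.36,0,0,0],[1,0,-0.03,-0.48,0,0,0],[1,0,-0.03,-0.6,0,0,0]]'
$J '[[1,0,0,-0.1,0,0,0],[1,0,0,-0.2,0,0,0],[1,0,0,-0.3,0,0,0],[1,0,0,-0.4,0,0,0],[1,0,0,-0.4,0,0,0]]'
```

```text
time: 9.45
ee_pos: [0.5724, 0.1117, 0.1384]
tcp_rot: [-90.0, -0.0, 94.2]
wrist_force: [-0.2, -0.1, -1.2]
opening: 0.0111
time: 9.95
ee_pos: [0.5723, 0.1116, 0.1284]
tcp_rot: [-90.0, 0.0, 94.2]
wrist_force: [1.0, 0.2, -0.9]
opening: 0.0112
```

Going in freely; about 4 mm left.

```bash
J="python3 -m jog"
$J '[[1,0,0,-0.05,0,0,0],[1,0,0,-0.1,0,0,0],[1,0,0,-0.15,0,0,0],[1,0,0,-0.15,0,0,0],[1,0,0,-0.15,0,0,0]]'
$J '[[1,0,0,-0.04,0,0,0],[1,0,0,-0.08,0,0,0],[1,0,0,-0.08,0,0,0],[1,0,0,-0.08,0,0,0]]'
```

```text
time: 10.45
ee_pos: [0.5725, 0.1117, 0.125]
tcp_rot: [-90.0, 0.0, 94.2]
wrist_force: [0.3, -0.7, -0.6]
opening: 0.0113
time: 10.85
ee_pos: [0.5727, 0.1117, 0.1246]
tcp_rot: [-90.1, -0.0, 94.2]
wrist_force: [-3.8, -0.4, 8.7]
opening: 0.0112
```

```bash
J="python3 -m jog"
$J '[[1,0,0,0.04,0,0,-1.3],[1,0,0,0.04,0,0,-2.6],[1,0,0,0.04,0,0,-3.9],[1,0,0,0.04,0,0,-5.2],[1,0,0,0.04,0,0,-6.5]]'
$J '[[1,0,0,0,0,0,-1.3],[1,0,0,0,0,0,-2.6],[1,0,0,0,0,0,-3.9],[1,0,0,0,0,0,-5.2],[1,0,0,0,0,0,-6.5]]'
$J '[[1,0,0,0,0,0,-0.7],[1,0,0,0,0,0,-1.4],[1,0,0,0,0,0,-2.0],[1,0,0,0,0,0,-2.0],[1,0,0,0,0,0,-2.0]]'
python3 -c "
from h import *
o=bot.get_obs(); print(o['tcp_rot'],o['torque'],o['q'].round(1))"
```

```text
time: 11.35
ee_pos: [0.5726, 0.1112, 0.1246]
tcp_rot: [-90.1, 0.0, 61.4]
wrist_force: [-1.4, -2.1, 3.6]
opening: 0.0114
time: 11.85
ee_pos: [0.5727, 0.1114, 0.1247]
tcp_rot: [-90.1, -0.0, 28.9]
wrist_force: [0.1, -1.6, 2.8]
opening: 0.0115
time: 12.35
ee_pos: [0.5728, 0.1115, 0.1246]
tcp_rot: [-90.0, -0.1, 19.3]
wrist_force: [0.8, -1.9, 5.4]
opening: 0.0112
[-9.00346365e+01 -5.48944541e-02  1.92606190e+01] [-0.5458169   0.0908552  -0.00629502] [11.   8.7  2.4 83.6 -0.  81.8]
```

```bash
J="python3 -m jog"; T='from h import *
o=bot.get_obs(); print(o["tcp_rot"].round(2),o["torque"].round(3))'
for i in 1; do $J '[[1,0,0,0,0,0,-0.3],[1,0,0,0,0,0,-0.6],[1,0,0,0,0,0,-0.6],[1,0,0,0,0,0,-0.6]]'; python3 -c "$T"; done
$J '[[1,0,0,0,0,0,-0.2],[1,0,0,0,0,0,-0.4],[1,0,0,0,0,0,-0.4],[1,0,0,0,0,0,-0.4]]'; python3 -c "$T"
$J '[[1,0,0,0,0,0,-0.2],[1,0,0,0,0,0,-0.4],[1,0,0,0,0,0,-0.4],[1,0,0,0,0,0,-0.4]]'; python3 -c "$T"
```

```text
time: 12.75
ee_pos: [0.5728, 0.1115, 0.1246]
tcp_rot: [-90.0, -0.1, 16.2]
wrist_force: [0.9, -2.5, 5.1]
opening: 0.0114
[-9.003e+01 -6.000e-02  1.620e+01] [-0.467  0.091  0.002]
time: 13.15
ee_pos: [0.5728, 0.1115, 0.1246]
tcp_rot: [-90.0, -0.1, 14.2]
wrist_force: [0.4, -2.2, 5.2]
opening: 0.0112
[-9.003e+01 -6.000e-02  1.420e+01] [-0.545  0.077  0.026]
time: 13.55
ee_pos: [0.5728, 0.1115, 0.1246]
tcp_rot: [-90.0, -0.1, 12.2]
wrist_force: [0.5, -3.3, 4.9]
opening: 0.0111
[-9.002e+01 -6.000e-02  1.220e+01] [-0.445  0.04   0.001]
```

```bash
J="python3 -m jog"; T='from h import *
o=bot.get_obs(); print(o["tcp_rot"].round(2),o["torque"].round(3))'
$J '[[1,0,0,0,0,0,-0.2],[1,0,0,0,0,0,-0.4],[1,0,0,0,0,0,-0.4]]' >/dev/null; python3 -c "$T"
$J '[[1,0,0,0,0,0,-0.2],[1,0,0,0,0,0,-0.4],[1,0,0,0,0,0,-0.4]]' >/dev/null; python3 -c "$T"
$J '[[1,0,0,0,0,0,-0.2],[1,0,0,0,0,0,-0.4],[1,0,0,0,0,0,-0.4]]'; python3 -c "$T"
```

```text
[-9.003e+01 -6.000e-02  1.019e+01] [-0.565  0.058  0.254]
[-9.004e+01 -6.000e-02  8.240e+00] [-0.672  0.013  0.811]
time: 14.45
ee_pos: [0.5728, 0.1115, 0.1247]
tcp_rot: [-90.0, -0.1, 6.3]
wrist_force: [1.1, -2.8, 5.6]
opening: 0.0115
[-9.004e+01 -7.000e-02  6.290e+00] [-0.727  0.044  1.392]
```

```bash
python3 - <<'E'
from h import *
o=bot.get_obs(); im,d,P=look('wrist')
cv2.imwrite('pics/v9.png',cv2.resize(im[90:390,100:460,::-1],None,fx=2,fy=2,interpolation=cv2.INTER_CUBIC))
E
```

```text
(no output)
```

View pics/v9.png

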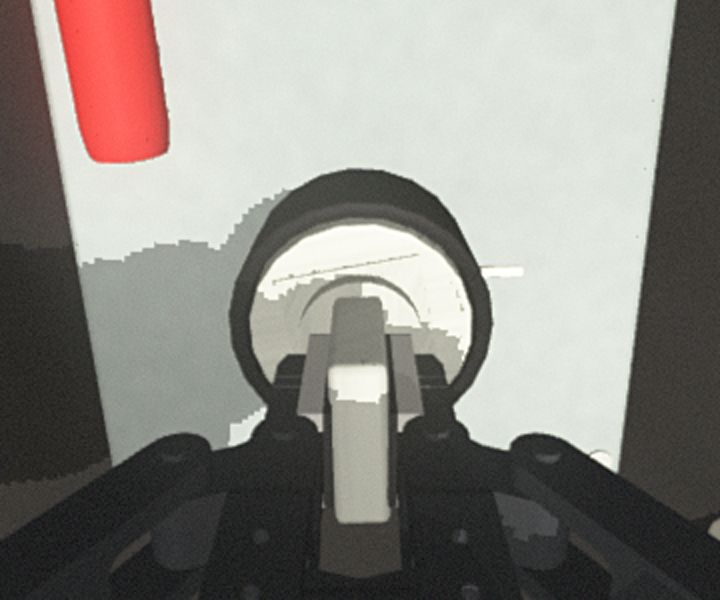

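Turning torque rises linearly from about 11.5° yaw, which is where the stop was expected, so the cylinder is on. I relax, release and retreat straight up.

```bash
J="python3 -m jog"
$J '[[1,0,0,0,0,0,0.5],[1,0,0,0.02,0,0,1.0],[1,0,0,0.02,0,0,1.0]]'
$J '[[0.3,0,0,0,0,0,0],[0.3,0,0,0,0,0,0],[0.3,0,0,0,0,0,0],[0.3,0,0,0,0,0,0],[0.3,0,0,0,0,0,0]]'
$J '[[0.3,0,0,0.5,0,0,0],[0.3,0,0,1.5,0,0,0],[0.3,0,0,3,0,0,0],[0.3,0,0,3.2,0,0,0],[0.3,0,0,3.2,0,0,0]]'
$J '[[1,-0.3,2,0,0,0,0],[1,-0.6,4,0,0,0,0],[1,-0.82,5.9,0,0,0,0],[1,-0.82,5.9,0,0,0,0],[1,-0.82,5.9,0,0,0,0]]'
$J '[[1,0,0,0,0,0,0],[1,0,0,0,0,0,0],[1,0,0,0,0,0,0]]'
python3 - <<'E'
from h import *
for c in('scene','top'):
    im,d,P=look(c,c+'1.png'); Q=P.reshape(-1,3)
    k=(np.hypot(Q[:,0]-.572,Q[:,1]-.111)<.03)&(Q[:,2]>.14)&(Q[:,2]<.17); q=Q[k]
    if k.sum()>20: print(c,k.sum(),q.mean(0),np.percentile(q[:,2],99),cv2.minAreaRect((q[:,:2]*1000).astype(np.float32)))
a=cv2.imread('pics/scene1.png')[110:310,100:480]; cv2.imwrite('pics/v10.png',cv2.resize(a,(800,421),interpolation=cv2.INTER_CUBIC))
E
```

```text
time: 14.8
ee_pos: [0.5728, 0.1115, 0.1247]
tcp_rot: [-90.0, -0.0, 11.2]
wrist_force: [1.3, -2.4, 2.0]
opening: 0.0112
time: 15.3
ee_pos: [0.5724, 0.1117, 0.1244]
tcp_rot: [-90.0, 0.0, 11.2]
wrist_force: [0.3, -0.2, 0.5]
opening: 0.0597
time: 15.8
ee_pos: [0.5732, 0.1118, 0.2067]
tcp_rot: [-90.0, -0.2, 11.2]
wrist_force: [0.3, 0.1, 0.4]
opening: 0.0599
time: 16.3
ee_pos: [0.5513, 0.2601, 0.2031]
tcp_rot: [-90.0, 0.1, 11.3]
wrist_force: [0.7, 0.1, -0.9]
opening: 0.0
time: 16.6
ee_pos: [0.5523, 0.258, 0.2046]
tcp_rot: [-90.0, 0.0, 11.1]
wrist_force: [-0.6, 0.3, 0.0]
opening: -0.0001
scene 132 [0.57674903 0.11252787 0.15478216] 0.16290477850052196 ((575.2388916015625, 112.202392578125), (16.29373550415039, 37.43455505371094), 16.57741355895996)
top 83 [0.57039249 0.11142478 0.15665106] 0.16269753810790216 ((570.5821533203125, 111.72238159179688), (12.257485389709473, 37.385623931884766), 11.043538093566895)
```

View pics/v10.png

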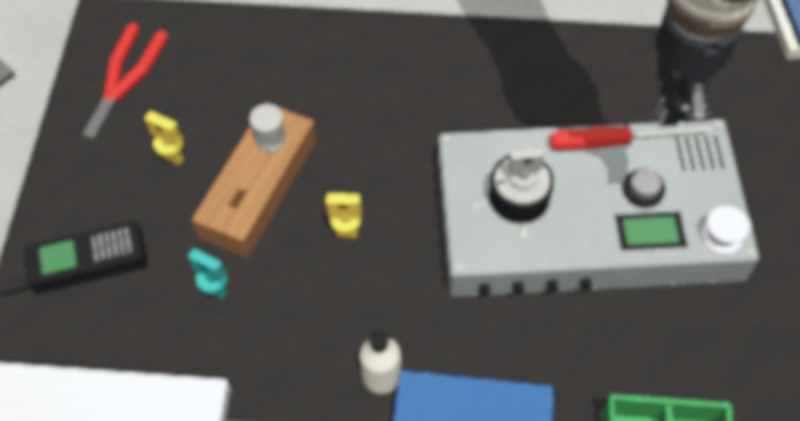

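The picture shows the key standing turned in the cylinder at (525,165), the round key still in the holder, and the bystanders where they were. Now the button.

```bash
J="python3 -m jog"
$J '[[1,0,0.03,-1.5,0,0,0],[1,0,0.03,-3,0,0,0],[1,0,0.03,-4.2,0,0,0],[1,0,0.03,-4.2,0,0,0],[1,0,0.03,-4.2,0,0,0]]'
$J '[[1,0,0,-0.1,0,0,0],[1,0,0,-0.3,0,0,0],[1,0,0,-0.5,0,0,0],[1,0,0,-0.7,0,0,0],[1,0,0,-0.8,0,0,0]]'
$J '[[1,0,0,-0.05,0,0,0],[1,0,0,-0.1,0,0,0],[1,0,0,-0.1,0,0,0],[1,0,0,-0.1,0,0,0]]'
```

```text
time: 17.2
ee_pos: [0.552, 0.2596, 0.1003]
tcp_rot: [-90.0, 0.0, 11.2]
wrist_force: [0.3, 0.2, 1.0]
opening: -0.0
time: 17.7
ee_pos: [0.5523, 0.2601, 0.0795]
tcp_rot: [-90.0, -0.0, 11.2]
wrist_force: [0.2, -0.7, 3.8]
opening: -0.0
time: 18.1
ee_pos: [0.5523, 0.2601, 0.0775]
tcp_rot: [-90.0, -0.1, 11.2]
wrist_force: [0.1, 0.5, 4.8]
opening: -0.0
```

```bash
J="python3 -m jog"
$J '[[1,0,0,-0.04,0,0,0],[1,0,0,-0.08,0,0,0],[1,0,0,-0.08,0,0,0],[1,0,0,-0.08,0,0,0]]'
$J '[[1,0,0,-0.04,0,0,0],[1,0,0,-0.08,0,0,0],[1,0,0,-0.08,0,0,0],[1,0,0,-0.08,0,0,0]]'
```

```text
time: 18.5
ee_pos: [0.5523, 0.2601, 0.0761]
tcp_rot: [-90.0, -0.1, 11.2]
wrist_force: [1.0, -0.3, 8.4]
opening: -0.0001
time: 18.9
ee_pos: [0.5524, 0.2601, 0.0759]
tcp_rot: [-90.0, -0.2, 11.2]
wrist_force: [-4.2, -2.1, 20.6]
opening: -0.0002
```

Hard stop at z=0.0759, with force jumping to 20 N, so the button is fully down. I lift and check.

```bash
J="python3 -m jog"
$J '[[1,0,0,0.3,0,0,0],[1,0,0,1,0,0,0],[1,0,0,2.5,0,0,0],[1,0,0,4,0,0,0],[1,0,0,4.8,0,0,0]]'
$J '[[1,-1.5,0,0.5,0,0,0],[1,-3,0,0.5,0,0,0],[1,-4.5,0,0.5,0,0,0],[1,-4.5,0,0.5,0,0,0],[1,-4.5,0,0.5,0,0,0]]'
python3 - <<'E'
from h import *
for c in('scene','top'):
    im,d,P=look(c,c+'2.png'); Q=P.reshape(-1,3)
    k=(np.hypot(Q[:,0]-.572,Q[:,1]-.111)<.03)&(Q[:,2]>.14)&(Q[:,2]<.17); q=Q[k]
    if k.sum()>20: print(c,'key',q.mean(0).round(4),cv2.minAreaRect((q[:,:2]*1000).astype(np.float32)))
    k=(np.hypot(Q[:,0]-.553,Q[:,1]-.259)<.012); print('btn z',np.median(Q[k],0).round(4))
    P0=np.load
    for l in('round_key','spool','screwdriver','pliers','cleaner','radio'):
        for r in bot.regions_of(c,l)[:1]:
            p=P[r['pixels']&(d>0)]; print(l,round(r['conf'],2),np.median(p,0).round(3))
b=cv2.imread('pics/top2.png')[140:320,100:440]; cv2.imwrite('pics/v11.png',cv2.resize(b,(800,424),interpolation=cv2.INTER_CUBIC))
E
```

```text
time: 19.4
ee_pos: [0.5521, 0.26, 0.1959]
tcp_rot: [-90.0, -0.1, 11.2]
wrist_force: [-0.0, 0.8, 0.9]
opening: -0.0005
time: 19.9
ee_pos: [0.4389, 0.26, 0.2056]
tcp_rot: [-90.0, -0.0, 11.2]
wrist_force: [0.1, 0.4, -0.5]
opening: 0.0001
scene key [0.5763 0.1123 0.1541] ((574.4589233398438, 112.67023468017578), (16.192005157470703, 37.61351776123047), 13.649362564086914)
btn z [0.5529 0.2593 0.0848]
round_key 0.86 [ 0.515 -0.199  0.096]
spool 0.69 [0.615 0.348 0.092]
screwdriver 0.91 [0.496 0.196 0.083]
pliers 0.65 [ 0.393 -0.432  0.015]
cleaner 0.56 [ 0.802 -0.035  0.073]
radio 0.59 [ 0.682 -0.415  0.031]
top key [0.5704 0.1114 0.1564] ((570.39404296875, 111.97708129882812), (12.36959457397461, 37.8875617980957), 9.850089073181152)
btn z [0.5535 0.2582 0.0828]
round_key 0.66 [ 0.503 -0.201  0.097]
spool 0.83 [0.606 0.347 0.089]
screwdriver 0.89 [0.486 0.201 0.081]
pliers 0.61 [ 0.382 -0.433  0.013]
cleaner 0.75 [0.55  0.259 0.082]
radio 0.72 [ 0.672 -0.418  0.03 ]
```

View pics/v11.png

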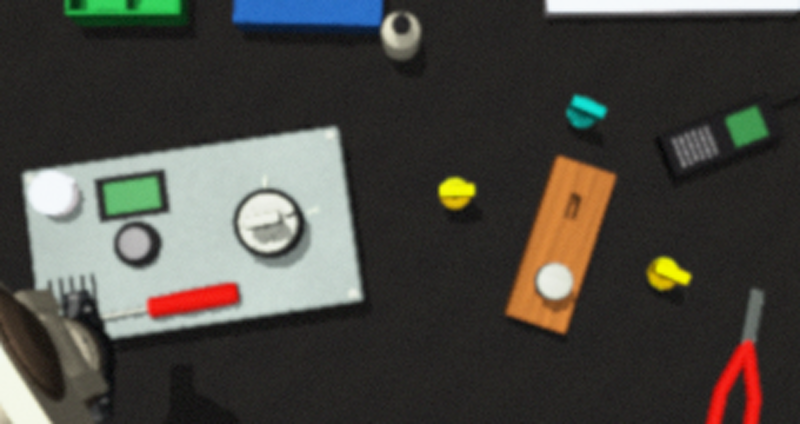

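```bash
python3 -c "
from h import *
print(bot.job_done(),bot.get_obs()['time'])"
```

```text
the job is handed in; nothing more can be done
the job is handed in; nothing more can be done
```

I moved the steel square-headed key from the holder to the console cylinder, turned it on, then pressed and released the start button. The job was handed in at about 20 s, and the hand-in gives no verdict.

- **Key home:** it bottomed at TCP z = 0.1246 m, against 0.1247 m expected, with 8.7 N on the wrist.
- **Key turned:** I turned it clockwise until the torque rose steadily to 1.4 N m, starting at the angle where the 1.4 rad stop was expected. I then relaxed the torque and let go.
- **Button:** it was pressed once, after the key was turned. It reached a hard stop about 8 mm down, and the force jumped to 20 N. After I lifted, its top measured 83–85 mm above the bench, so it is back up.
- **Last pictures:** the key still stands turned in the cylinder, centred on it to within about 3 mm. The round-headed key is still in the holder, and everything else looks unmoved.

**Checks that disagreed:**
- The detector put the screwdriver 5–10 mm away from its first reading. The arm was hiding part of it, and in the picture it looks unmoved.
- In the last top view the detector labelled the button as the cleaner bottle. The bottle is where it was.

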